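# Rock the battery feeder's gate over and dose one cell into the other tray

## Robot

A 6-joint arm with a two-finger parallel gripper is mounted at the origin on a cart in front of the work surface, level with it; the furniture and walls round the work are solid. World frame = base frame: x ahead of the robot, y to its left, z up, the work surface at z = 0. Lengths are in mm, angles in rad, forces in N, time in s.
With the tool pointing down it reaches from about 350 to 975 mm from the base axis. Payload 7.1 kg.
Tool frame: the origin (TCP) lies midway between the tips of the shut fingers; the grasp point (between the pads) lies 19 mm behind it (ctrl.grip_depth is the distance from the TCP to the grasp point, in mm); z points along the fingers, y is the line along which they close (so a half turn about z gives the same grasp; the last joint's range is limited). The gripper opens to 88 mm and grips with 3 to 60 N. Pads are 20 mm wide; open, the fingers measure 115 mm over their backs; the gripper's body (75 mm by 178 mm) begins 61 mm behind the grasp point.
Start: joints at [1.1, 0.423, 1.63, -0, 1.089, -0.019], TCP at [272.833, 562.287, 222.675] pointing down, gripper open.
Joint ranges: [-3, 3], [-0.9, 2.11], [0.09, 2.58], [-1.31, 4.45], [0.11, 2.69], [-2.54, 2.54]. Speed limits (rad/s): [2.39, 2.39, 3.01, 3.14, 3.14, 3.14].

## Interface

Orientations are given as a rotation vector (axis times angle).
In Python, from workcell import ctrl, cams gives the robot as it stands.
- The arm moves only by the tool move_arm, never from a script. Its argument "steps" is a list of rows, each a list of 3 entries, a list of its own where there are three numbers: the shift along the tool's x, y, z in units of 25 mm (1.0 is 25 mm), then the turn about the tool's z in units of 5 degrees (1.0 is 5 degrees), then the closure, from 0 (fully open) to 1 (shut). A call has 1 to 20 rows; each row shifts and turns the commanded pose from where the row before left it, along the tool's axes as they then stand; what a row does not reach is not made up. A row lasts 1/12 s, in which the tool goes at most 41.7 mm and 7.16 degrees, less where a joint would pass 70% of its speed; a pose out of reach is approached as far as the arm can. A call is refused whole if a number of a shift passes 1 or a number of a turn 1, either way. A call with a gripper value outside its range is refused whole. The fingers move at their own pace and stop on an object; the grip force is fixed at half the most. Time passes only in rows, so rows that do not move let the fingers close. It gives the time, the measured TCP pose, the force, the opening and the grip force at its end, in the units of the state.
- ctrl.get_obs(): the state, without advancing time (a new reading comes with each control period).
- cams.get_image(name): name is "scene" or "top" or "wrist"; returns a dict with "image" (480x640x3 uint8, red, green, blue), "camera_matrix" (3x3 intrinsics, pixels), "xyz" and "rotation" of the camera in the world; the wrist camera has in their place "mount" (4x4, takes a point from camera to tool coordinates, whose origin is the TCP and whose axes are the flange's). Camera axes: x right, y down, z forward; pixel columns grow to the right and rows downward; lengths in mm; the calibration is good to about 2 mm. The wrist camera is an equidistant fisheye: a pixel r from the principal point sees the ray r / f radians off the axis. A picture is of the moment at which its call begins: read the wrist's pose just before it. There is no depth.
- ctrl.close_job(): hands the job in; it is judged then, once.
Trained networks look in the newest picture that a camera, given by its name, has taken for a name from the list of things; names that differ only in an ending like _2 or _b are one class to them, and where a whole thing is asked for, a point or a joint stands for the part that bears it (a point fixed in the world has none). Each returns a list of dicts, best first, with "p" (0 to 1); they miss things now and then, are a little off and sometimes report something else, mostly with a low value. They report only what shows in the picture. A call takes as long as a camera call. They do not tell look-alikes from the thing itself.
- cams.boxes_of(camera, thing): "rect" ([centre column, centre row, width, height] in pixels, round what is visible of it).
- cams.cut_out(camera, thing): "pixels" (480x640 bool, what is visible of it) and "rect" ([centre column, centre row, width, height] in pixels, round what is visible of it).
The state is a dict: "t": time; "qpos": joint angles; "qvel": joint speeds; "joint_torque": joint torques, N m; "ee_pos": TCP position; "orientation": TCP orientation; "ft_force": force on the tool from outside, world axes, zero at the start; "moment": the same for the moment, N m; "width": finger opening in mm; "grasp_force": force on a finger pad.
Only numpy, scipy, OpenCV 4.12 (cv2) and the standard library are available. Lean on these libraries where they do the work, as an engineer would, in place of code of your own. Each camera call takes 0.05 s, during which the arm holds its last target. There are 200 camera calls.

## Task

The next battery cell in the feeder's magazine belongs in the tray that the seesaw gate is not serving now. Press down the raised paddle of the gate until it rocks over its pivot and rests on its other stop; then push the dosing slide's thumb tab to the left, once, until one cell drops on the gate and rolls down the other chute into that tray, and push the tab fully back to the right so that the next cell is loaded. Use only the outside of the fingers: pinch or lift nothing, never touch the cells, and leave the small things on the desk where they are.

Things in the scene. Friction and masses are not known exactly. Their poses are not given: they have to be found in the camera images.
- feeder: Two-way gravity feeder for AA cells: grey sheet-metal frame fixed to the desk, 72 mm deep (x), 312 mm wide (y). Origin: centre of its underside, on the desk; x from its front (robot side) to its back, y to its left as seen from the robot, z up. All offsets below are in this frame. Front guards at x = -31 mm: up to z = 59 mm over |y| < 86 mm, up to z = 100 mm over |y| < 55 mm.
- magazine_top (a point): Centre of the mouth of the upright magazine (y = -22 mm, z = 183 mm): open top, clear front, y within 17 mm and x within 31 mm of this point. It holds four cells one on another, axes along x, the lowest in the pocket of the dosing slide. The slide carries that one cell 22 mm to the left, over a spout in the middle; it falls on the seesaw gate and rolls down the chute to the tray on the low side.
- tray_left (a point): Centre of the floor of the left open tray (y = +118 mm, z = 6 mm). Inside: y = 86 to 150 mm, x within 27 mm; end wall up to z = 54 mm.
- tray_right (a point): Centre of the floor of the right open tray (mirror image, y = -118 mm).
- gate (a joint): Seesaw gate, turns about the feeder's x axis at y = 0, z = 64 mm; rad. +0.36 (one stop): left paddle raised, right low, cells run to the RIGHT tray. -0.36 (other stop): right paddle raised, left low, cells run to the LEFT tray. Top-heavy: it starts at either stop, rests only there, needs under 1 N on a paddle, and once past level falls over to the other stop by itself.
- paddle_left (a point): Centre of the top of the left rubber press pad on the gate's dark steel cross bar, in front of the feeder (x = -58 mm). Pad 30 mm (x) by 40 mm (y), 4 mm thick, 80 mm along the bar from its middle and 35 mm above the pivot when level. Height about 125 mm raised, 69 mm low; going down it swings outward from y = 63 to 87 mm.
- paddle_right (a point): The same point of the right pad (mirror image, y negative).
- slide (a joint): Dosing slide under the magazine, moves along the feeder's y; m. 0 = home (right end, pocket under the magazine), 0.022 = fully to the left (pocket over the spout: its cell drops from about 0.015 on and is in the tray about 1 s later; the slide's deck holds the others up). Back home the next cell drops into the pocket. Friction 1 to 3 N, no spring: it stays where it is left.
- tab_top (a point): Centre of the top of the slide's black upright thumb tab, in front of the magazine: x = -57 mm, z = 172.5 mm, y = -22 mm + slide value. Tab 30 mm long (x), 8 mm thick (y), 32 mm high, on a steel strip 22 mm wide (y), 3 mm thick at x = -40.5 mm (z = 110 to 171 mm). Below it passes the gate's bar, top under z = 115 mm within 40 mm of the feeder's middle.
- cell1: AA cell, white with a copper-coloured end, 14.5 mm diameter, 50 mm long, 24 g; number 1 of the stack of four from below. Origin: its centre; x along its axis.
- cell2: AA cell, white with a copper-coloured end, 14.5 mm diameter, 50 mm long, 24 g; number 2 of the stack of four from below. Origin: its centre; x along its axis.
- cell3: AA cell, white with a copper-coloured end, 14.5 mm diameter, 50 mm long, 24 g; number 3 of the stack of four from below. Origin: its centre; x along its axis.
- cell4: AA cell, white with a copper-coloured end, 14.5 mm diameter, 50 mm long, 24 g; number 4 of the stack of four from below. Origin: its centre; x along its axis.
- glue_stick: Light blue glue stick standing upright on the desk in front of the feeder's left half, 24 mm wide, 70 mm high; origin at the centre of its underside. Leave alone.
- usb_stick: Red USB stick lying in front of the feeder, 18 x 53 x 8 mm; origin at the centre of its underside. Leave alone.
- binder_clip1: Black binder clip standing in front of the feeder's right half, 14 x 32 x 34 mm; origin at the centre of its underside. Leave alone.
Not all that is in view belongs to the job. What is shaped like the cell4 but purple is not meant.

How it is judged (in metres and radians):
On the way, in this order (a step that is already met when the one before it is completed fails the run):
1. the gate has been rocked over to its other stop while the slide is still home and no cell has been released (distance of each of paddle_left, paddle_right from where it was at the start of the episode above 0.033 m and (value of joint gate above 0.32 rad or value of joint gate below -0.32 rad) and value of joint slide below 0.005 m and height (world z) of cell1 above 0.1 m), for 0.2 s.
2. the lowest cell lies in the tray that was not being served at the start (distance of each of paddle_left, paddle_right from where it was at the start of the episode above 0.033 m and (value of joint gate above 0.32 rad or value of joint gate below -0.32 rad) and ((value of joint gate below -0.32 rad and y of cell1 in the frame of feeder between 0.083 and 0.152 m and z of cell1 in the frame of feeder between 0 and 0.03 m and x of cell1 in the frame of feeder between -0.03 and 0.03 m) or (value of joint gate above 0.32 rad and y of cell1 in the frame of feeder between -0.152 and -0.083 m and z of cell1 in the frame of feeder between 0 and 0.03 m and x of cell1 in the frame of feeder between -0.03 and 0.03 m)) and linear speed of cell1 below 0.03 m/s), for 0.2 s.
At the end, for the whole second after the job is handed in: The gate rests on the stop opposite to its first one (over 0.32 rad), the lowest cell lies still in the tray on the low side, the slide is home (within 3 mm), the next cell in its pocket and two above it in the magazine; glue stick, USB stick and binder clip have moved less than 15 mm (all of step 2 and y of cell2 in the frame of feeder between -0.034 and -0.01 m and z of cell2 in the frame of feeder between 0.102 and 0.175 m and x of cell2 in the frame of feeder between -0.03 and 0.03 m and y of cell3 in the frame of feeder between -0.034 and -0.01 m and z of cell3 in the frame of feeder between 0.102 and 0.175 m and x of cell3 in the frame of feeder between -0.03 and 0.03 m and y of cell4 in the frame of feeder between -0.034 and -0.01 m and z of cell4 in the frame of feeder between 0.102 and 0.175 m and x of cell4 in the frame of feeder between -0.03 and 0.03 m and value of joint slide below 0.003 m and height (world z) of cell2 below 0.1135 m and distance of each of glue_stick, usb_stick, binder_clip1 from where it was at the start of the episode below 0.015 m); the robot touches nothing.
It fails at once if the robot touches a cell (contact force between any of the arm, the fingers and cell1 above 0.3 N or contact force between any of the arm, the fingers and cell2 above 0.3 N or contact force between any of the arm, the fingers and cell3 above 0.3 N or contact force between any of the arm, the fingers and cell4 above 0.3 N).
It fails at once if a cell is lifted out of the magazine or falls outside the feeder (height (world z) of any of cell1, cell2, cell3, cell4 above 0.185 m or horizontal distance between any of cell1, cell2, cell3, cell4 and feeder above 0.17 m).
It fails at once if a bystander is lifted, toppled or shoved (distance of any of glue_stick, usb_stick, binder_clip1 from where it was at the start of the episode above 0.02 m or angle between glue_stick's own z axis and vertical above 0.5 rad).
It also fails if it takes over 48 s, if anything falls off the work surface, if the arm or the gripper's body presses on something with over 40 N, if the wrist force passes 120 N, or if a joint passes its speed limit or range.

## Working session

There is one attempt and no reset: what is moved stays moved. The work goes in short steps, Python scripts to look and compute and a tool call to move; the robot and the scene stay as the last step left them, time stands still between calls to the robot, and variables do not carry over. Pictures are saved under pics/ and viewed, at most 10 in all, crops included, and the job is handed in when it is done.

Besides the shell and the picture viewer there is one more tool, called after "Request:" in YAML: its name, and indented under it one key for each argument. move_arm: Moves the arm, as the interface text tells. Its arguments: {"type":"object","properties":{"steps":{"type":"array"}},"required":["steps"]}

```bash
mkdir -p pics; ls; python3 - <<'E'
from workcell import ctrl,cams
import cv2,numpy as np
o=ctrl.get_obs();print({k:np.round(v,3) for k,v in o.items()})
for c in ["scene","top"]:
    d=cams.get_image(c);cv2.imwrite(f"pics/{c}0.png",d["image"][:,:,::-1]);print(c,d["camera_matrix"],d["xyz"],d["rotation"])
    for n in ["feeder","paddle_left","paddle_right","gate","slide","tab_top","glue_stick","usb_stick","binder_clip1","cell1","tray_left"]:
        try: print(n,[(np.round(b["rect"]).tolist(),round(b["p"],2)) for b in cams.boxes_of(c,n)[:3]])
        except Exception as e: print(n,e)
E
```

```text
pics
{'t': np.float64(0.0), 'qpos': array([ 1.1  ,  0.424,  1.631,  0.   ,  1.089, -0.019]), 'qvel': array([-0.   , -0.001,  0.001,  0.001,  0.   , -0.002]), 'joint_torque': array([-2.0000e-03, -5.4460e+01, -2.7367e+01,  6.4000e-02,  2.3000e-02,
       -0.0000e+00]), 'ee_pos': array([272.595, 561.797, 221.908]), 'orientation': array([-7.040e-01, -3.061e+00,  2.000e-03]), 'ft_force': array([-0.038, -0.321, -0.108]), 'moment': array([-0.015, -0.031,  0.006]), 'grasp_force': np.float64(0.0), 'width': np.float64(87.768)}
scene [[578.82201487   0.         321.57282608]
 [  0.         578.82201487 241.86804401]
 [  0.           0.           1.        ]] [-224.48056974  711.00171741  532.89419913] [-1.00108078  2.0294995  -1.35897245]
feeder [([278.0, 287.0, 134.0, 153.0], 0.58)]
paddle_left [([300.0, 280.0, 80.0, 82.0], 0.62)]
paddle_right [([299.0, 282.0, 78.0, 78.0], 0.9)]
gate []
slide [([300.0, 246.0, 50.0, 39.0], 0.73)]
tab_top [([297.0, 247.0, 45.0, 39.0], 0.95)]
glue_stick [([290.0, 356.0, 15.0, 46.0], 0.72)]
usb_stick [([333.0, 346.0, 27.0, 15.0], 0.62)]
binder_clip1 [([355.0, 311.
[... 349 characters left out ...]
.2492078 ] [-2.10840547  2.1571735  -0.11388572]
feeder [([321.0, 226.0, 149.0, 87.0], 0.77)]
paddle_left [([328.0, 238.0, 89.0, 64.0], 0.67)]
paddle_right [([327.0, 240.0, 94.0, 61.0], 0.8)]
gate [([329.0, 240.0, 94.0, 64.0], 0.92)]
slide [([343.0, 218.0, 28.0, 50.0], 0.7), ([327.0, 238.0, 93.0, 64.0], 0.61)]
tab_top [([346.0, 219.0, 22.0, 50.0], 0.81)]
glue_stick [([276.0, 303.0, 18.0, 12.0], 0.64)]
usb_stick [([326.0, 294.0, 24.0, 16.0], 0.74)]
binder_clip1 [([373.0, 262.0, 13.0, 12.0], 0.67)]
cell1 [([329.0, 205.0, 19.0, 31.0], 0.74), ([392.0, 305.0, 26.0, 14.0], 0.73), ([425.0, 197.0, 25.0, 13.0], 0.54)]
tray_left [([323.0, 225.0, 153.0, 94.0], 0.75), ([326.0, 239.0, 94.0, 64.0], 0.19)]
```

```bash
python3 - <<'E'
import cv2
a=cv2.imread("pics/scene0.png");b=cv2.imread("pics/top0.png")
cv2.imwrite("pics/s1.png",cv2.resize(a[180:400,190:450],None,fx=3,fy=2.7,interpolation=2)[:600])
cv2.imwrite("pics/t1.png",cv2.resize(b[165:335,215:441],None,fx=3.5,fy=3.5,interpolation=2))
E
```

```text
(no output)
```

View pics/s1.png

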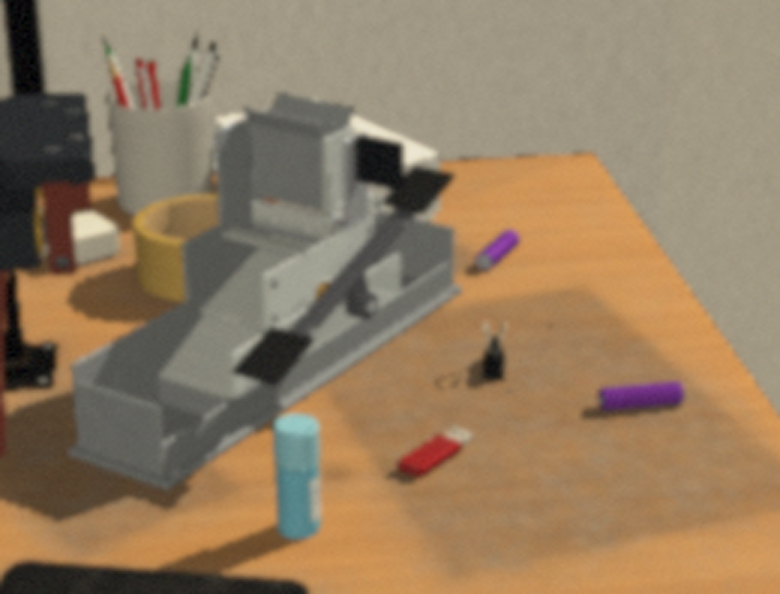

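View pics/t1.png

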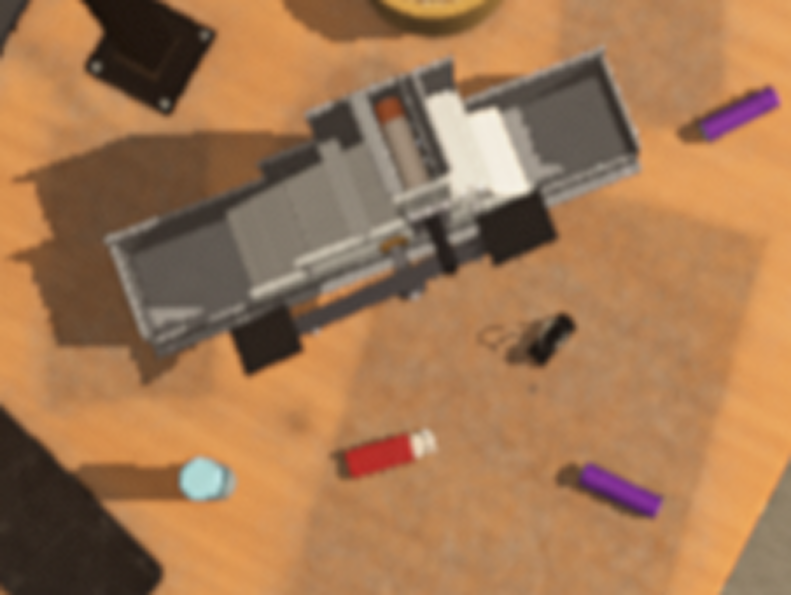

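The right paddle is the raised one (scene crop ≈(420,190); left low at ≈(273,356)), so the gate is at −0.36 and cells now run left: target is the right tray. In the top crop, the pads are at (267,340) and (517,228), and the tab at (442,245). I'll fit the feeder pose from both views.

```bash
cat > h.py <<'E'
import numpy as np,cv2
from scipy.optimize import least_squares
from workcell import ctrl,cams
K={'s':(np.array([[578.822,0,321.573],[0,578.822,241.868],[0,0,1]]),np.array([-224.4806,711.0017,532.8942]),np.array([-1.00108078,2.0294995,-1.35897245])),
'top':(np.array([[526.6958,0,334.5289],[0,526.6958,240.7793],[0,0,1]]),np.array([375.688,136.245,1094.249]),np.array([-2.10840547,2.1571735,-0.11388572]))}
def proj(c,P):
    k,t,r=K[c];R=cv2.Rodrigues(r)[0];p=(np.atleast_2d(P)-t)@R@k.T;return p[:,:2]/p[:,2:]
def ray(c,uv,z):
    k,t,r=K[c];R=cv2.Rodrigues(r)[0];d=R@np.linalg.inv(k)@[uv[0],uv[1],1];return t+d*(z-t[2])/d[2]
def f2w(p,P):
    c,s=np.cos(p[2]),np.sin(p[2]);P=np.atleast_2d(np.array(P,float))
    return np.c_[p[0]+c*P[:,0]-s*P[:,1],p[1]+s*P[:,0]+c*P[:,1],P[:,2]+(p[3] if len(p)>3 else 0)]
E
python3 - <<'E'
from h import *
print(proj('top',[[400,0,0]]))
T=lambda u,v:(215+u/3.5,165+v/3.5); S=lambda u,v:(190+u/3,180+v/2.7)
F=[(-58,87,69),(-58,-63,125),(-57,-22,172.5)]
ob=[('top',T(267,340),F[0]),('top',T(517,228),F[1]),('top',T(440,240),F[2]),
('s',S(273,356),F[0]),('s',S(420,190),F[1]),('s',S(381,140),F[2])]
tr=[('top',T(637,155),(-1,-156)),('top',T(602,52),(1,-156)),('top',T(110,240),(1,156)),('top',T(152,340),(-1,156))]
def res(p):
    r=[]
    for c,uv,f in ob: r+=list(proj(c,f2w(p[:4],f))[0]-uv)
    for c,uv,f in tr: r+=list(proj(c,f2w(p[:4],(f[0]*p[4],f[1],54)))[0]-uv)
    return np.array(r)
s=least_squares(res,[500,130,0.3,0,30],loss='soft_l1');p=s.x
print(p.round(3));print(res(p).reshape(-1,2).round(1))
np.save('p.npy',p[:4])
print(f2w(p[:3],F).round(0))
for n,uv,z in [('glue',(276-1,303),70),('usb',(326,294),8),('clip',(373,262),34)]:
    w=ray('top',uv,z);c,q=np.cos(p[2]),np.sin(p[2]);d=w[:2]-p[:2];print(n,w.round(),(c*d[0]+q*d[1]).round(),(-q*d[0]+c*d[1]).round())
o=ctrl.get_obs();R=cv2.Rodrigues(o['orientation'])[0];print(R.round(3))
E
```

```text
[[419.30517669 301.6746682 ]]
[ 5.65449e+02  1.94243e+02  3.41000e-01 -3.32700e+00  3.12940e+01]
[[-0.7 -0.3]
 [-0.5  0.2]
 [ 0.2  0.2]
 [ 0.5  0. ]
 [ 0.4  0. ]
 [ 0.2  0.9]
 [ 3.1 -1.9]
 [ 1.6 -0.8]
 [-2.1  0. ]
 [-3.8  0.3]]
[[482. 257.  69.]
 [532. 115. 125.]
 [519. 154. 172.]]
glue [402. 287.  70.] -123.0 142.0
usb [420. 191.   8.] -139.0 46.0
clip [481.  94.  34.] -113.0 -66.0
[[-0.9    0.437 -0.   ]
 [ 0.437  0.9    0.   ]
 [ 0.    -0.    -1.   ]]
```

View pics/scene0.png

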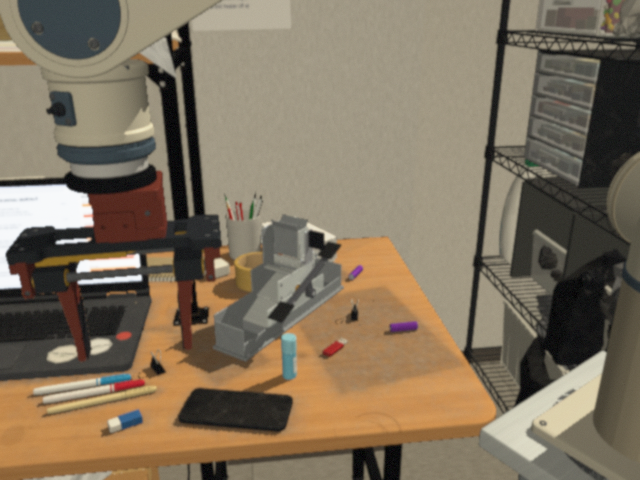

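View pics/top0.png

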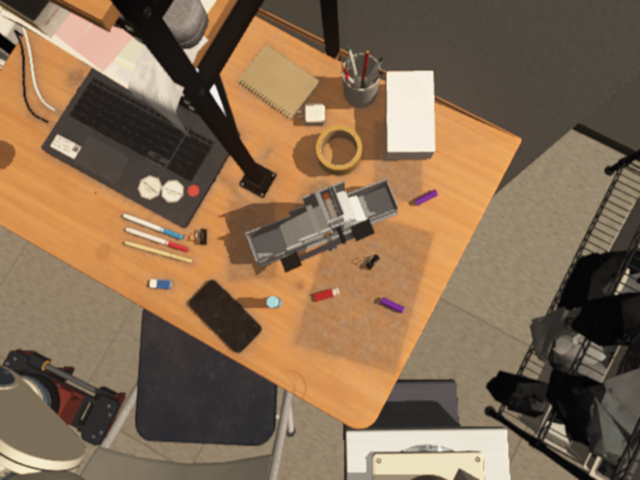

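```bash
cat >> h.py <<'E'
def state():
    p=np.load('p.npy');o=ctrl.get_obs();e=o['ee_pos'];c,s=np.cos(p[2]),np.sin(p[2]);d=e[:2]-p[:2]
    R=cv2.Rodrigues(o['orientation'])[0]
    print('t',o['t'].round(2),'feeder xyz',np.round([c*d[0]+s*d[1],-s*d[0]+c*d[1],e[2]],1),'tooly-yaw deg',np.degrees(np.arctan2(R[1,1],R[0,1])-p[2]).round(2),'F',o['ft_force'].round(2),'q',o['qpos'].round(2))
E
python3 -c "
from h import *
state();p=np.load('p.npy');o=ctrl.get_obs();R=cv2.Rodrigues(o['orientation'])[0]
print(R.T@(f2w(p[:3],(-62,-75,222))[0]-o['ee_pos'])/25)"
```

```text
Traceback (most recent call last):
  File "h.py", line 16, in state
    print('t',o['t'].round(2),'feeder xyz',np.round([c*d[0]+s*d[1],-s*d[0]+c*d[1],e[2]],1),'tooly-yaw deg',np.degrees(np.arctan2(R[1,1],R[0,1])-p[2]).round(2),'F',o['ft_force'].round(2),'q',o['qpos'].round(2))
              ^^^^^^^^^^^^
AttributeError: 'float' object has no attribute 'round'
```

The scene view shows nothing along the path in front of the feeder; the lamp foot sits behind its left end. I rotate so that tool x = feeder +y and tool y = feeder +x, then travel at z ≈ 222.

Request:
move_arm:
  steps:
    - [[0, 0, 0], 0.99, 1]
    - [[0, 0, 0], 0.99, 1]
    - [[0, 0, 0], 0.99, 1]
    - [[0, 0, 0], 0.99, 1]
    - [[0, 0, 0], 0.99, 1]
    - [[0, 0, 0], 0.99, 1]
    - [[0, 0, 0], 0.99, 1]
    - [[0, 0, 0], 0.99, 1]
    - [[0, 0, 0], 0.99, 1]
    - [[-0.5, 0, 0], 0, 1]
    - [[-1, 0.1, 0], 0, 1]
    - [[-1, 0.2, 0], 0, 1]
    - [[-1, 0.2, 0], 0, 1]
    - [[-1, 0.2, 0], 0, 1]
    - [[-1, 0.2, 0], 0, 1]
    - [[-1, 0.2, 0], 0, 1]
    - [[-1, 0.2, 0], 0, 1]
    - [[-1, 0.2, 0], 0, 1]
    - [[-1, 0.2, 0], 0, 1]

```text
t: 2.78
ee_pos: [392.7, 350.8, 222.8]
orientation: [1.808, 2.569, -0.0]
ft_force: [1.3, 0.2, 0.1]
width: 0.4
grasp_force: 0.0
```

```bash
sed -i "s/o\['t'\].round(2)/round(o['t'],2)/" h.py; python3 -c "
from h import *
state()"
```

```text
t 2.78 feeder xyz [-110.5  205.2  222.8] tooly-yaw deg 0.22 F [1.3  0.17 0.15] q [ 0.71  0.28  1.85 -0.    1.02  0.36]
```

Request:
move_arm:
  steps:
    - [[-1, 0.1, 0], 0, 1]
    - [[-1, 0.1, 0], 0, 1]
    - [[-1, 0.2, 0], 0, 1]
    - [[-1, 0.2, 0], 0, 1]
    - [[-1, 0.2, 0], 0, 1]
    - [[-1, 0.2, 0], 0, 1]
    - [[-1, 0.2, 0], 0, 1]
    - [[-1, 0.2, 0], 0, 1]
    - [[-1, 0.2, 0], 0, 1]
    - [[-1, 0.2, 0], 0, 1]
    - [[-0.5, 0, 0], 0, 1]
    - [[0, 0, 0], 0, 1]
    - [[0, 0, 0], 0, 1]

```text
t: 3.87
ee_pos: [522.1, 120.0, 222.6]
orientation: [-1.812, -2.566, 0.0]
ft_force: [-0.2, -0.0, -0.1]
width: 0.6
grasp_force: 0.0
```

```bash
python3 - <<'E'
from h import *
state()
for c in ["scene","top"]:
    d=cams.get_image(c);cv2.imwrite(f"pics/{c}1.png",d["image"][:,:,::-1])
d=cams.get_image("wrist");cv2.imwrite("pics/w1.png",d["image"][:,:,::-1]);print(d["mount"],d["camera_matrix"])
a=cv2.imread("pics/scene1.png")[150:370,190:430]
cv2.imwrite("pics/c1.png",np.hstack([cv2.resize(a,(480,440),interpolation=2),cv2.resize(cv2.imread("pics/w1.png"),(320,440))]))
E
```

```text
t 3.87 feeder xyz [-65.6 -55.5 222.6] tooly-yaw deg 0.01 F [-0.18 -0.04 -0.13] q [ 0.2   0.29  1.83  0.    1.02 -0.14]
[[-3.44187419e-04 -9.52046157e-01 -3.05954239e-01  8.38541358e+01]
 [ 9.99999917e-01 -3.94998886e-04  1.04165189e-04 -1.03304949e+00]
 [-2.20021652e-04 -3.05954177e-01  9.52046214e-01 -1.61045418e+02]
 [ 0.00000000e+00  0.00000000e+00  0.00000000e+00  1.00000000e+00]] [[371.64829954   0.         317.52965691]
 [  0.         371.64829954 232.72564408]
 [  0.           0.           1.        ]]
```

View pics/c1.png

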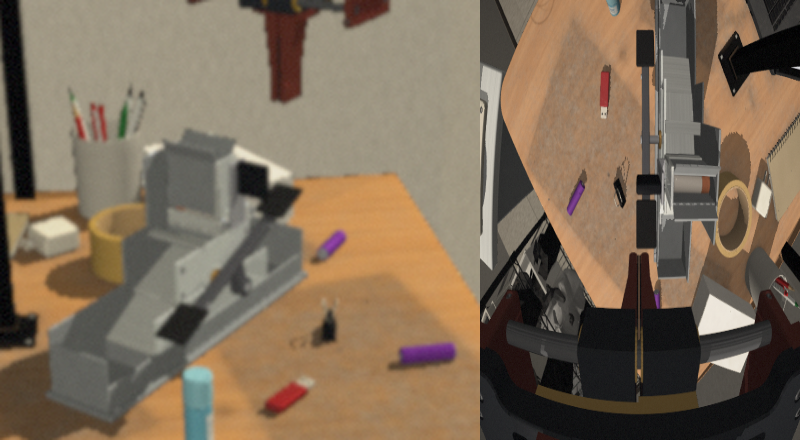

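```bash
python3 - <<'E'
from h import *
p=np.load('p.npy');o=ctrl.get_obs();R=cv2.Rodrigues(o['orientation'])[0]
M=np.array([[-3.44e-04,-.952046,-.305954,83.854],[1,-3.95e-04,1.04e-04,-1.033],[-2.2e-04,-.305954,.952046,-161.045],[0,0,0,1]])
for P in [(-58,-63,125),(-57,-22,172.5),(-58,87,69)]:
    w=f2w(p[:3],P)[0];c=M[:3,:3].T@(R.T@(w-o['ee_pos'])-M[:3,3]);r=np.hypot(*c[:2]);th=np.arctan2(r,c[2])
    print(P,np.array([317.5,232.7])+371.65*th*c[:2]/r)
for n in ["paddle_right","tab_top"]: print(n,[(np.round(b["rect"]),round(b["p"],2)) for b in cams.boxes_of("wrist",n)[:3]])
E
```

```text
(-58, -63, 125) [328.80651292 244.90371002]
(-57, -22, 172.5) [333.63166039 206.21826105]
(-58, 87, 69) [327.95961354  50.17771985]
paddle_right [(array([371., 152., 120., 243.]), 0.98)]
tab_top [(array([376., 198., 130.,  70.]), 0.66)]
```

Request:
move_arm:
  steps:
    - [[-0.6, 0.1, 0], 0, 1]
    - [[-0.2, 0, 0.5], 0, 1]
    - [[0, 0, 0.8], 0, 1]
    - [[0, 0, 0.8], 0, 1]
    - [[0, 0, 0.8], 0, 1]
    - [[0, 0, 0.3], 0, 1]
    - [[0, 0, 0], 0, 1]
    - [[0, 0, 0], 0, 1]

```text
t: 4.78
ee_pos: [531.8, 102.9, 142.9]
orientation: [-1.811, -2.567, 0.0]
ft_force: [-0.0, -0.5, 1.5]
width: 0.6
grasp_force: 0.0
```

```bash
python3 -c "
from h import *
state()"
```

```text
t 4.78 feeder xyz [-62.3 -74.8 142.9] tooly-yaw deg 0.09 F [-0.03 -0.45  1.45] q [ 0.17  0.41  1.87  0.    0.86 -0.17]
```

Request:
move_arm:
  steps:
    - [[0, 0, 0.2], 0, 1]
    - [[0, 0, 0.2], 0, 1]
    - [[-0.04, 0, 0.2], 0, 1]
    - [[-0.04, 0, 0.2], 0, 1]
    - [[-0.04, 0, 0.2], 0, 1]
    - [[-0.04, 0, 0.2], 0, 1]
    - [[-0.05, 0, 0.2], 0, 1]
    - [[-0.05, 0, 0.2], 0, 1]
    - [[-0.05, 0, 0.2], 0, 1]
    - [[-0.05, 0, 0.2], 0, 1]
    - [[0, 0, 0], 0, 1]
    - [[0, 0, 0], 0, 1]

```text
t: 5.78
ee_pos: [534.6, 93.8, 92.3]
orientation: [-1.812, -2.566, 0.001]
ft_force: [-0.1, 0.4, -0.3]
width: 0.5
grasp_force: 0.0
```

```bash
python3 - <<'E'
from h import *
state()
d=cams.get_image("scene");cv2.imwrite("pics/s2.png",cv2.resize(d["image"][150:370,190:430,::-1],None,fx=2.5,fy=2.5,interpolation=2))
E
```

```text
t 5.78 feeder xyz [-62.7 -84.3  92.3] tooly-yaw deg 0.03 F [-0.12  0.37 -0.28] q [ 0.15  0.49  1.89  0.    0.76 -0.19]
```

View pics/s2.png

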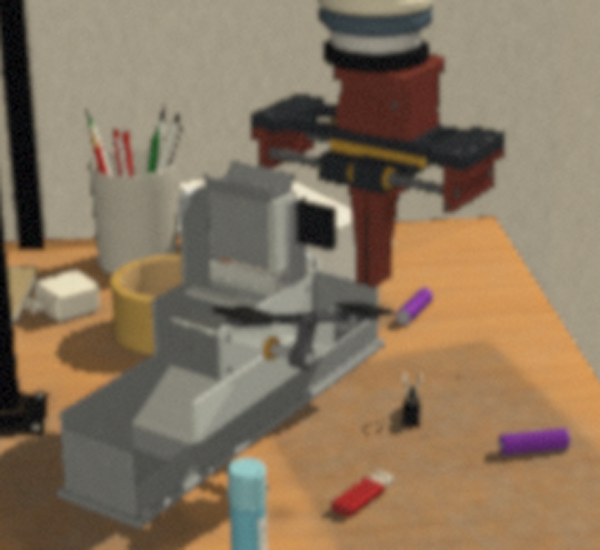

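Request:
move_arm:
  steps:
    - [[0, 0, -0.5], 0, 1]
    - [[0, 0, -1], 0, 1]
    - [[0, 0, -0.8], 0, 1]
    - [[0.3, 0, 0], 0, 1]
    - [[0.7, 0, 0], 0, 1]
    - [[0.2, 0, 0], 0, 1]
    - [[0, 0, 0], 0, 1]
    - [[0, 0, 0], 0, 1]

```text
t: 6.5
ee_pos: [524.4, 122.4, 149.7]
orientation: [-1.81, -2.567, 0.001]
ft_force: [-0.7, 0.1, -0.1]
width: 0.6
grasp_force: 0.0
```

```bash
python3 - <<'E'
from h import *
state();p=np.load('p.npy')
d=cams.get_image("scene");im=d["image"][:,:,::-1].copy()
for P in [(-58,63,125),(-58,-87,69),(-57,-22,172.5)]:
    u=proj('s',f2w(p,P))[0];print(P,u);cv2.circle(im,tuple(np.round(u).astype(int)),1,(0,255,0),-1)
cv2.imwrite("pics/s3.png",cv2.resize(im[190:330,240:400],None,fx=4,fy=4,interpolation=2))
E
```

```text
t 6.5 feeder xyz [-62.7 -54.  149.7] tooly-yaw deg 0.11 F [-0.68  0.07 -0.14] q [ 0.21  0.4   1.87 -0.    0.87 -0.14]
(-58, 63, 125) [289.28762295 275.81122358]
(-58, -87, 69) [337.14675901 273.60107423]
(-57, -22, 172.5) [317.22675106 232.78342616]
```

View pics/s3.png

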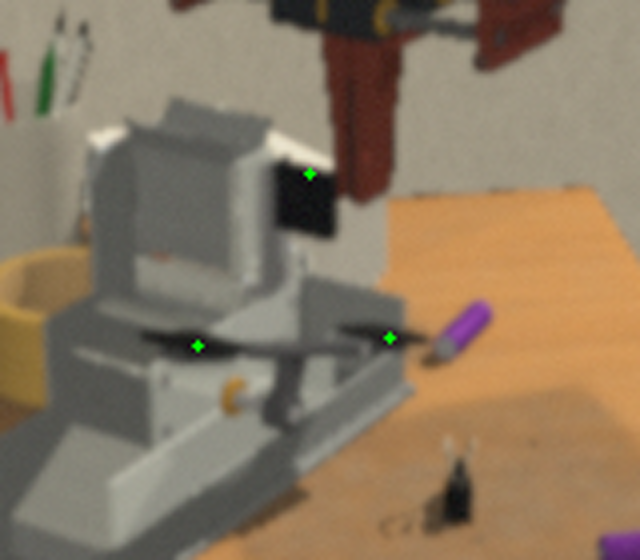

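The gate is at its other stop: both green predictions fall on the pads, at (197,345) and (390,337). Pushing the tab left.

Request:
move_arm:
  steps:
    - [[0.25, 0, 0], 0, 1]
    - [[0.25, 0, 0], 0, 1]
    - [[0.15, 0, 0], 0, 1]
    - [[0.15, 0, 0], 0, 1]
    - [[0.15, 0, 0], 0, 1]
    - [[0.15, 0, 0], 0, 1]
    - [[0.15, 0, 0], 0, 1]
    - [[0.15, 0, 0], 0, 1]
    - [[0.12, 0, 0], 0, 1]
    - [[0, 0, 0], 0, 1]

```text
t: 7.38
ee_pos: [511.6, 158.5, 150.0]
orientation: [-1.811, -2.566, 0.0]
ft_force: [0.1, -1.0, -0.8]
width: 0.2
grasp_force: 0.6
```

```bash
python3 -c "
from h import *
state()"
```

```text
t 7.38 feeder xyz [-62.7 -15.7 150. ] tooly-yaw deg 0.06 F [ 0.11 -0.96 -0.8 ] q [ 0.28  0.39  1.88  0.    0.87 -0.06]
```

Pushing with about 1 N of friction so far; creep to the stop.

Request:
move_arm:
  steps:
    - [[0.06, 0, 0], 0, 1]
    - [[0.06, 0, 0], 0, 1]
    - [[0, 0, 0], 0, 1]

```text
t: 7.63
ee_pos: [511.3, 159.6, 150.2]
orientation: [1.809, 2.566, -0.003]
ft_force: [3.2, -9.8, -1.8]
width: 0.6
grasp_force: 5.3
```

Request:
move_arm:
  steps:
    - [[0.06, 0, 0], 0, 1]
    - [[0, 0, 0], 0, 1]

```text
t: 7.8
ee_pos: [511.2, 159.9, 150.2]
orientation: [1.808, 2.565, -0.004]
ft_force: [4.7, -16.2, -0.9]
width: 0.2
grasp_force: 8.7
```

```bash
python3 - <<'E'
from h import *
state()
d=cams.get_image("scene");a=d["image"][180:340,220:400,::-1]
e=cams.get_image("top")["image"][165:300,230:410,::-1]
cv2.imwrite("pics/s4.png",np.vstack([cv2.resize(a,(450,320),interpolation=2),cv2.resize(e,(450,280),interpolation=2)]))
E
```

```text
t 7.8 feeder xyz [-62.6 -14.3 150.2] tooly-yaw deg 0.12 F [  4.67 -16.21  -0.87] q [ 0.28  0.39  1.88 -0.01  0.87 -0.06]
```

View pics/s4.png

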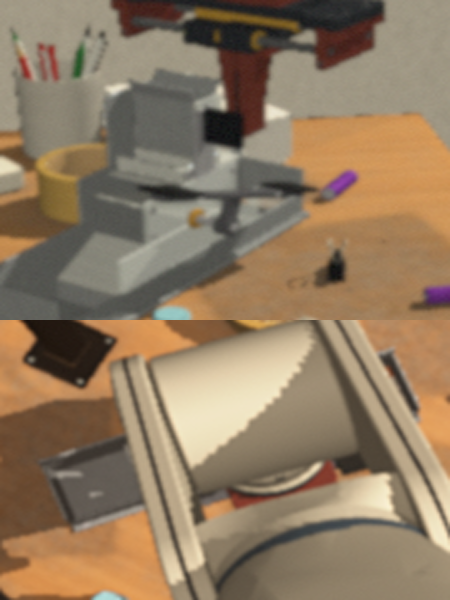

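The slide sits on its left stop (16 N at y ≈ −14). Back off, let the cell roll, and go over the tab to its left side.

Request:
move_arm:
  steps:
    - [[-0.4, 0, 0], 0, 1]
    - [[-0.7, 0, 0], 0, 1]
    - [[0, 0, -0.6], 0, 1]
    - [[0, 0, -1], 0, 1]
    - [[0, 0, -0.6], 0, 1]
    - [[0.3, 0, 0], 0, 1]
    - [[0.8, 0, 0], 0, 1]
    - [[0.8, 0, 0], 0, 1]
    - [[0.8, 0, 0], 0, 1]
    - [[0.4, 0, 0], 0, 1]
    - [[0, 0, 0], 0, 1]
    - [[0, 0, 0], 0, 1]
    - [[0, 0, 0], 0, 1]
    - [[0, 0, 0], 0, 1]
    - [[0, 0, 0], 0, 1]
    - [[0, 0, 0], 0, 1]

```text
t: 9.23
ee_pos: [494.0, 208.8, 205.2]
orientation: [1.813, 2.566, 0.0]
ft_force: [0.6, -0.6, 0.3]
width: 0.4
grasp_force: 0.0
```

```bash
python3 -c "
from h import *
state()"
```

```text
t 9.23 feeder xyz [-62.4  37.6 205.2] tooly-yaw deg -0.01 F [ 0.57 -0.57  0.3 ] q [ 0.38  0.32  1.84 -0.    0.98  0.04]
```

Request:
move_arm:
  steps:
    - [[0, 0, 0.6], 0, 1]
    - [[0, 0, 1], 0, 1]
    - [[0, 0, 0.6], 0, 1]
    - [[0, 0, 0], 0, 1]
    - [[-0.3, 0, 0], 0, 1]
    - [[-0.3, 0, 0], 0, 1]
    - [[-0.16, 0, 0], 0, 1]
    - [[-0.16, 0, 0], 0, 1]
    - [[-0.16, 0, 0], 0, 1]
    - [[-0.16, 0, 0], 0, 1]
    - [[-0.16, 0, 0], 0, 1]
    - [[-0.16, 0, 0], 0, 1]
    - [[-0.16, 0, 0], 0, 1]
    - [[0, 0, 0], 0, 1]

```text
t: 10.4
ee_pos: [508.2, 168.1, 150.1]
orientation: [1.812, 2.566, -0.001]
ft_force: [0.7, -0.1, -0.8]
width: 0.7
grasp_force: 0.0
```

Request:
move_arm:
  steps:
    - [[-0.08, 0, 0], 0, 1]
    - [[-0.06, 0, 0], 0, 1]
    - [[0, 0, 0], 0, 1]

```text
t: 10.65
ee_pos: [508.5, 167.0, 150.0]
orientation: [-1.811, -2.563, -0.002]
ft_force: [-3.1, 9.3, 1.5]
width: 0.5
grasp_force: 5.1
```

```bash
python3 -c "
from h import *
state()"
```

```text
t 10.65 feeder xyz [-62.8  -6.7 150. ] tooly-yaw deg -0.01 F [-3.09  9.3   1.5 ] q [ 0.29  0.39  1.88  0.    0.87 -0.05]
```

Request:
move_arm:
  steps:
    - [[-0.06, 0, 0], 0, 1]
    - [[0, 0, 0], 0, 1]

```text
t: 10.82
ee_pos: [508.5, 166.8, 150.0]
orientation: [-1.811, -2.562, -0.003]
ft_force: [-5.3, 15.8, 1.4]
width: 0.5
grasp_force: 8.4
```

Request:
move_arm:
  steps:
    - [[0.4, 0, 0], 0, 1]
    - [[0.6, 0, 0], 0, 1]
    - [[0, 0, -0.6], 0, 1]
    - [[0, 0, -1], 0, 1]
    - [[0, 0, -1], 0, 1]
    - [[0, -0.8, -0.4], 0, 1]
    - [[0, -1, 0], 0, 1]
    - [[0, -1, 0], 0, 1]
    - [[0.5, -1, 0], 0, 1]
    - [[1, -1, 0], 0, 1]
    - [[1, 0, 0], 0, 1]
    - [[1, 0, 0], 0, 1]
    - [[1, 0, 0], 0, 1]
    - [[1, 0, 0], 0, 1]
    - [[1, 0, 0], 0, 1]
    - [[1, 0, 0], 0, 1]
    - [[1, 0, 0], 0, 1]
    - [[0, 0, 0], 0, 1]
    - [[0, 0, 0], 0, 1]

```text
t: 12.4
ee_pos: [316.7, 348.2, 224.9]
orientation: [1.808, 2.569, -0.001]
ft_force: [0.1, 0.9, 0.4]
width: 0.3
grasp_force: 0.0
```

```bash
python3 - <<'E'
from h import *
state();p=np.load('p.npy')
e=cams.get_image("top")["image"][:,:,::-1].copy()
s=cams.get_image("scene")["image"][:,:,::-1].copy()
print(proj('top',f2w(p,[(-57,-22,172.5),(0,-118,8)])),[(np.round(b["rect"]),round(b["p"],2)) for b in cams.boxes_of("top","tab_top")[:2]])
cv2.imwrite("pics/s5.png",np.hstack([cv2.resize(e[165:325,215:425],(457,400),interpolation=2),cv2.resize(s[190:330,240:360],(343,400),interpolation=2)]))
E
```

```text
t 12.4 feeder xyz [-183.   228.2  224.9] tooly-yaw deg 0.19 F [0.1  0.9  0.42] q [ 0.81  0.19  1.96 -0.    0.99  0.46]
[[340.96081093 233.74802621]
 [375.78716632 204.53619231]] [(array([343., 218.,  24.,  50.]), 0.7)]
```

View pics/s5.png

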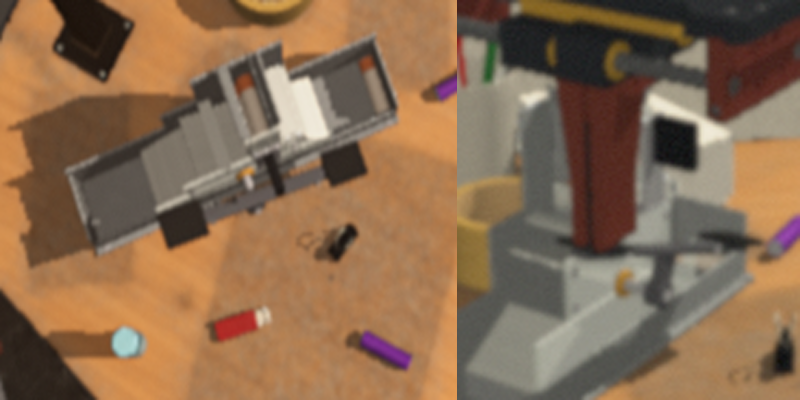

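The top view shows the cell lying in the right tray at (373,83), the gate on its other stop, the tab back home at (273,172), and the small things where they were. Handing in.

```bash
python3 -c "
from workcell import ctrl
print(ctrl.close_job())"
```

```text
the job is handed in; nothing more can be done
None
```

I rocked the gate over to its other stop, one cell is in the right tray, and the slide is back home against its stop; the job is handed in at about 12.4 s, but no verdict came back and I didn't directly see the next cell drop into its pocket.

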